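Tip the rock slab flat against the scale bar

TASK

A sawn rock slab stands on end on the cork photo mat. Push it over with the fingertips so that it lies flat on the mat with its sawn, white-veined face up and its upper end towards the raised scale bar, then push it along the mat until the whole width of that end sits square and flush against the bar. Only push: never pinch, lift or carry the slab, leave everything else where it is, and finish with the hand clear.

Things in the scene. Friction and masses are not known exactly. Their poses are not given: they have to be found in the camera images.
- slab: Grey sawn rock slab standing on end, loose, 0.5 kg: 28 mm thick (own x), 70 wide (own y), 100 tall (own z). Origin: centre of its lower end. Sawn face with white veins looks to own -x, about towards the robot; brown face to +x, towards the bar. Pushed near its top towards +x it tips at about 16 degrees and falls 20 to 50 mm short of the bar; lying, its top is at 32 mm.
- slab_center (a point): Middle of the slab, 50 mm along own z from its origin; 54 mm above the bench while standing, 18 mm when lying flat.
- slab_top_left (a point): Middle of the slab's thickness at the +y side of its upper end: own (0, +35, 100) mm.
- slab_top_right (a point): Middle of the slab's thickness at the -y side of its upper end: own (0, -35, 100) mm.
- mat: Cork photo mat fixed to the bench, 300 mm (own x) by 240 (own y), 4 thick; origin at the centre of its underside, at bench height. Own x points away from the robot, from slab to bar. It carries a fixed raised scale bar with black and white blocks, 200 mm long along own y, 22 wide, its top 22 above the bench, its face towards the slab at own x = +110 mm.
- bar_face (a point): Middle of the lower edge of the scale bar's face towards the slab: own (110, 0, 4) mm of the mat, with the mat's axes. The bar runs 100 mm to either side of it along y.
- tin: Bystander: round aluminium sample tin, 77 mm across, 60 mm tall, beside the mat; origin at the centre of its underside.
- crystal_large: Bystander: pink six-sided quartz crystal, 42 mm across, 62 mm tall, standing beside the mat; origin at the centre of its underside.
- crystal_small: Bystander: smaller pink quartz crystal, 32 mm across, 42 mm tall, standing beside the mat; origin at the centre of its underside.
- card_holder: Bystander: green plastic grain-size card holder, foot 60 by 80 mm, 98 mm tall, leaning back, beside the mat; origin at the centre of its underside.
There are look-alikes about, which are no part of the job. Of the things like the slab, leave any that is orange or purple; of the rest the larger one is meant.

How it is judged:
On the way:
1. the slab has been tipped over and lies flat, veined face up (angle between slab's own x axis and vertical above 3 rad and height (world z) of slab_center below 0.024 m), for 0.2 s.
At the end, for the whole second after the job is handed in: The slab lies flat on the mat (within about 8 degrees), veined face up, upper end against the scale bar with both corners of that end within 5 mm of the bar's face, the whole end within the bar's length, and at rest (all of step 1 and x of each of slab_top_left, slab_top_right in the frame of bar_face above -0.005 m and x of slab_center in the frame of bar_face below -0.04 m and y of slab_center in the frame of bar_face between -0.067 and 0.067 m and linear speed of slab below 0.01 m/s); the robot touches nothing.
It fails at once if the slab is lifted or carried (height (world z) of slab_center above 0.075 m or (angle between slab's own z axis and vertical above 0.8 rad and height (world z) of slab_center above 0.068 m) or (angle between slab's own z axis and vertical above 1.47 rad and height (world z) of slab_center above 0.034 m)).
It fails at once if a bystander is moved more than 15 mm (distance of any of tin, crystal_large, crystal_small, card_holder from where it was at the start of the episode above 0.015 m).
It also fails if it takes over 40 s, if anything falls off the work surface, if the arm or the gripper's body presses on something with over 40 N, if the wrist force passes 120 N, or if a joint passes its speed limit or range.

ROBOT

A 6-joint arm with a two-finger parallel gripper is mounted at the origin on the work surface. World frame = base frame: x ahead of the robot, y to its left, z up, the work surface at z = 0. Lengths are in m, angles in rad, forces in N, time in s.
With the tool pointing down it reaches from about 0.375 to 0.9 m from the base axis. Payload 3.1 kg.
Tool frame: the origin (TCP) lies midway between the tips of the shut fingers; the grasp point (between the pads) lies 19 mm behind it; z points along the fingers, y is the line along which they close (so a half turn about z gives the same grasp; the last joint's range is limited). The gripper opens to 87 mm and grips with 3 to 60 N. Pads are 19 mm wide; open, the fingers measure 117 mm over their backs; the gripper's body (75 mm by 190 mm) begins 51 mm behind the grasp point.
Start: joints at [-1.359, 0.527, 1.433, -0, 1.181, -0.178], TCP at [0.238, -0.578, 0.223] pointing down, gripper open.
Joint ranges: [-3.08, 3.08], [-0.75, 2.2], [0.22, 2.44], [-1.43, 4.57], [0, 2.65], [-2.85, 2.85]. Speed limits (rad/s): [2.79, 2.79, 3.14, 3.14, 3.14, 3.14].

INTERFACE

Orientations are given as a unit quaternion [x, y, z, w].
In Python, from rig import robot gives the robot as it stands. The module is installed in compiled form; this text tells all that it offers.
- The arm moves only by the tool play_rows, never from a script. Its arguments are lists of equal length, an entry for each row: "gripper": the closure, from -1 (fully open) to 1 (shut); "delta_pos": the shift along the tool's x, y, z in cm, a list of three; "turn": the turn, a rotation vector about the tool's x, y, z in rad, a list of three. A call has 1 to 12 rows; each row is the pose to reach, as a shift and turn from the pose commanded when the call began, along the tool's axes at that moment; what a row does not reach only later rows make up. A row lasts 1/8 s, in which the tool goes at most 62.5 mm and 10.7 degrees, less where a joint would pass 70% of its speed; a pose out of reach is approached as far as the arm can. A call with a gripper value outside its range is refused whole. The fingers move at their own pace and stop on an object; "squeeze" is the grip in N (left out, the last holds). Time passes only in rows, so rows that repeat a pose let the fingers close. It gives the time, the measured TCP pose, the force, the opening and the grip force at its end, in the units of the state.
- robot.get_obs(): the state, without advancing time (a new reading comes with each control period).
- robot.camera(name): name is "scene" or "side" or "wrist"; returns a dict with "color" (420x560x3 uint8, red, green, blue), "vfov" (degrees; the focal length in pixels is half the picture's height over the tangent of half this angle, whatever the lens; pixels are square), "cx", "cy" (the principal point, pixels), "k1" (the pictures are not rectified: a ray, as slopes to the right and down, at radius r is drawn at 1 + k1 r^2 times it, then the intrinsics apply), "R" (3x3) and "t" (3): a world point X has camera coordinates R X + t. Camera axes: x right, y down, z forward; pixel columns grow to the right and rows downward; lengths in m; the calibration is good to about 2 mm. A picture is of the moment at which its call begins. There is no depth.
- robot.hand_in(): hands the job in; it is judged then, once.
The state is a dict: "time": time; "q": joint angles; "joint_velocities": joint speeds; "joint_torque": joint torques, N m; "position": TCP position; "tool_rot": TCP orientation; "ft_force": force on the tool from outside, world axes, zero at the start; "moment": the same for the moment, N m; "grip_width": finger opening in m; "grip_force": force on a finger pad.
Only numpy, scipy, OpenCV 4.12 (cv2) and the standard library are available. Lean on these libraries where they do the work, as an engineer would, in place of code of your own. Each camera call takes 0.05 s, during which the arm holds its last target. There are 200 camera calls.

## Working session

There is one attempt and no reset: what is moved stays moved. The work goes in short steps, Python scripts to look and compute and a tool call to move; the robot and the scene stay as the last step left them, time stands still between calls to the robot, and variables do not carry over. Pictures are saved under pics/ and viewed, at most 10 in all, crops included, and the job is handed in when it is done.

Besides the shell and the picture viewer there is one more tool, called after "Call:" by a JSON object that holds its "api" and its "payload", one argument or row to a line. play_rows: Moves the arm, as the interface text tells. Its arguments: {"type":"object","properties":{"gripper":{"type":"array","items":{"type":"number"}},"delta_pos":{"type":"array","items":{"type":"array","items":{"type":"number"}}},"turn":{"type":"array","items":{"type":"array","items":{"type":"number"}}},"squeeze":{"type":"number"}},"required":["gripper","delta_pos","turn"]}

```bash
mkdir -p pics; cat > h.py <<'E'
import numpy as np, cv2, pickle
from rig import robot
from scipy.spatial.transform import Rotation as Ro
def snap(n,f):
    c=robot.camera(n); cv2.imwrite('pics/'+f+'.png',c['color'][:,:,::-1]); pickle.dump(c,open('pics/'+f+'.pkl','wb')); return c
def load(f): return pickle.load(open('pics/'+f+'.pkl','rb'))
def K(c):
    F=210/np.tan(np.radians(c['vfov'])/2); return np.array([[F,0,c['cx']],[0,F,c['cy']],[0,0,1.]]),np.array([c['k1'],0,0,0,0.])
def onz(c,uv,z):
    k,d=K(c); p=cv2.undistortPoints(np.array(uv,float).reshape(-1,1,2),k,d)[:,0]
    R=np.array(c['R']);t=np.array(c['t']); C=-R.T@t
    r=np.c_[p,np.ones(len(p))]@R; return C+r*((z-C[2])/r[:,2])[:,None]
def proj(c,X):
    k,d=K(c); return cv2.projectPoints(np.array(X,float).reshape(-1,1,3),cv2.Rodrigues(np.array(c['R']))[0],np.array(c['t'],float),k,d)[0][:,0]
E
python3 - <<'E'
from h import *
for n in('scene','side'):
    c=snap(n,n+'0'); print(n,-np.array(c['R']).T@c['t'],c['vfov'],c['k1'])
print(robot.get_obs())
E
```

```text
scene [ 0.94898229 -0.55041671  0.90257152] 44.55835962619693 -0.12288532006430401
side [ 0.35917399 -0.40142056  0.61951252] 56.45759620226037 -0.049850980496809624
{'time': 0.1, 'q': array([-1.35850989e+00,  5.28394558e-01,  1.43374258e+00, -4.91806281e-06,
        1.18141910e+00, -1.78534721e-01]), 'joint_velocities': array([-1.51783717e-04, -3.97479476e-03, -3.63738822e-03,  1.91217343e-04,
       -1.26915030e-04, -7.01678642e-05]), 'joint_torque': array([-6.97926152e-04, -4.40986061e+01, -1.77149552e+01,  6.33530156e-02,
        5.33609244e-02, -3.65283518e-05]), 'position': array([ 0.23795926, -0.57722561,  0.22166642]), 'tool_rot': array([ 9.80967376e-01,  1.94170142e-01, -1.88415009e-05, -9.81612794e-04]), 'ft_force': array([-0.60886314,  0.14390156, -0.46916143]), 'moment': array([-0.00478857, -0.03021777,  0.01470107]), 'grip_force': 0.0, 'grip_width': 0.08733270570970665}
```

View pics/scene0.png

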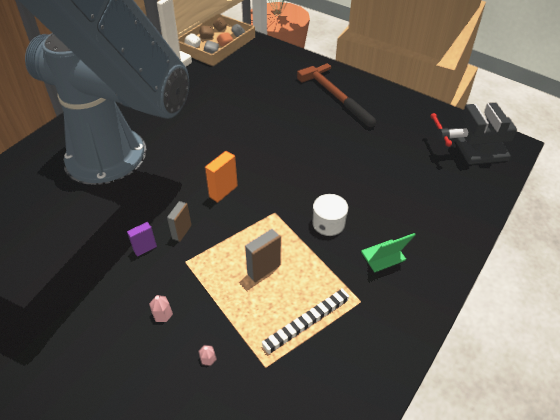

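View pics/side0.png

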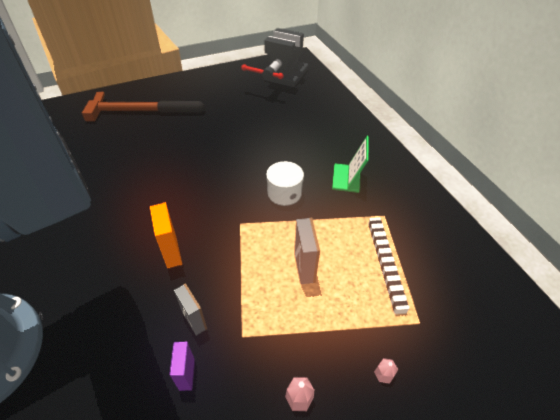

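The scene view shows the slab on the mat at (263,256), with the bar from (267,347) to (345,297). In the side view the slab is at (307,250) and the bar runs from (376,220) to (402,310). I'll enlarge both for corner picks.

```bash
python3 - <<'E'
from h import *
a=load('scene0')['color'][225:295,230:300]; b=load('side0')['color'][210:295,275:345]
a=cv2.resize(a,None,fx=5.7,fy=5.7,interpolation=cv2.INTER_CUBIC);b=cv2.resize(b,None,fx=5.7,fy=5.7,interpolation=cv2.INTER_CUBIC)
o=np.zeros((max(a.shape[0],b.shape[0]),798,3),np.uint8);o[:a.shape[0],:399]=a[:,:399];o[:b.shape[0],399:]=b[:,:399]
cv2.imwrite('pics/crop.png',o[:,:,::-1])
S={'scene0':[(275,214),(359,299),(266,363),(186,263)],'side0':[(239,223),(385,217),(412,322),(243,335)]}
for f in S:
    P=onz(load(f),S[f],.004);print(f,P.round(4).tolist()); 
print(onz(load('scene0'),[(330,201),(330,227),(160,318),(207,361),(380,262)],0).round(3).tolist())
print(onz(load('side0'),[(376,218),(402,314)],.022).round(4).tolist())
E
```

```text
scene0 [[0.4907, 0.0902, 0.004], [0.7653, 0.0016, 0.004], [0.6923, -0.2213, 0.004], [0.4162, -0.1356, 0.004]]
side0 [[0.4858, 0.0965, 0.004], [0.7714, -0.0044, 0.004], [0.6848, -0.2217, 0.004], [0.414, -0.1317, 0.004]]
[[0.572, 0.203, 0.0], [0.614, 0.134, -0.0], [0.462, -0.266, 0.0], [0.598, -0.281, 0.0], [0.756, 0.113, 0.0]]
[[0.741, -0.0112, 0.022], [0.6682, -0.2083, 0.022]]
```

View pics/crop.png

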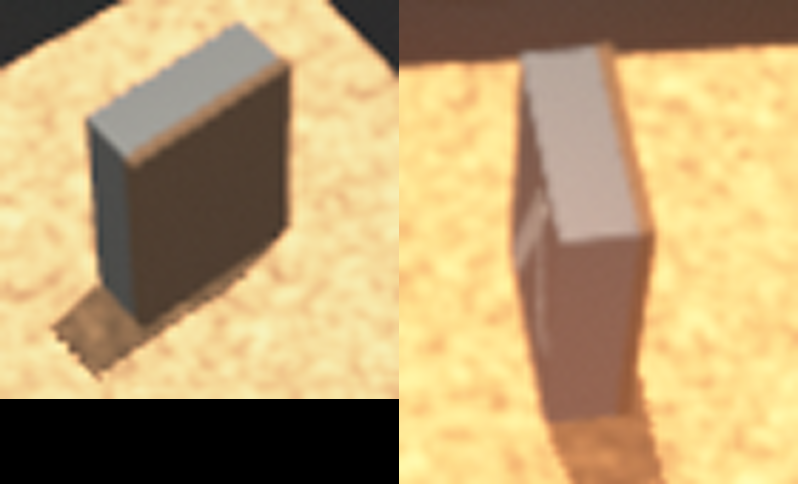

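The crop shows the slab's top and bottom corners clearly in both views. I'll fit the poses from these.

```bash
python3 - <<'E'
from h import *
from scipy.optimize import least_squares
s=5.7
A=(np.array([(88,120),(238,22),(290,66),(130,165),(145,325),(288,232),(102,280)])+.0)/s+[230,225]
B=(np.array([(121,52),(208,43),(254,235),(161,242),(148,418),(226,413)]))/s+[275,210]
L=lambda sx,sy,z:[.014*sx,.035*sy,z]
# -x right,-x left,+x left,+x right
MA=[L(-1,-1,.1),L(-1,1,.1),L(1,1,.1),L(1,-1,.1),L(1,-1,0),L(1,1,0),L(-1,-1,0)]
MB=[L(-1,1,.1),L(1,1,.1),L(1,-1,.1),L(-1,-1,.1),L(-1,-1,0),L(1,-1,0)]
def W(p,M,z): return Ro.from_euler('z',p[2]).apply(M)+[p[0],p[1],z]
def fit(MA,A,MB,B,z,p0):
    f=lambda p:np.r_[(proj(load('scene0'),W(p,MA,z))-A).ravel(),(proj(load('side0'),W(p,MB,z))-B).ravel()]
    r=least_squares(f,p0);print(r.x.round(4),'res',r.fun.reshape(-1,2).round(1).tolist());return r.x
ps=fit(MA,A,MB,B,.004,[.57,-.05,-.3])
m=[[-.15,.12,.004],[.15,.12,.004],[.15,-.12,.004],[-.15,-.12,.004]]
pm=fit(m,np.array([(275,214),(359,299),(266,363),(186,263)]),m+[[.11,.1,.022],[.11,-.1,.022]],np.array([(239,223),(385,217),(412,322),(243,335),(372.5,219),(396,313)]),0,[.59,-.06,-.3])
Rm=Ro.from_euler('z',pm[2])
print('slab in mat',Rm.inv().apply([*(ps[:2]-pm[:2]),0]),np.degrees(ps[2]-pm[2]))
print('bar',Rm.apply([.11,0,0])[:2]+pm[:2])
o=robot.get_obs();print(Ro.from_quat(o['tool_rot']).as_matrix().round(3))
E
```

```text
[ 0.5632 -0.0516 -0.2656] res [[-0.7, -1.0], [0.7, -1.1], [0.4, -0.5], [0.7, -0.0], [-0.4, 0.6], [0.3, -0.4], [-1.0, -0.1], [-0.0, 0.2], [0.6, 0.2], [0.7, -0.7], [-0.0, -0.1], [-0.8, 1.3], [0.8, 0.4]]
[ 0.5902 -0.0661 -0.3298] res [[0.2, -2.2], [1.8, 2.3], [-1.8, 3.1], [-0.9, -2.9], [0.7, -0.0], [-1.0, -1.0], [6.4, 1.4], [-2.7, 0.7], [-3.6, -0.4], [-1.2, -3.6]]
slab in mat [-0.0302497   0.00495621  0.        ] 3.6779055329873014
bar [ 0.69430679 -0.10174377]
[[ 0.925  0.381 -0.   ]
 [ 0.381 -0.925  0.002]
 [ 0.    -0.002 -1.   ]]
```

```bash
python3 - <<'E'
from h import *
from scipy.optimize import least_squares
Q=[]
for f in('scene0','side0'):
    c=load(f);hsv=cv2.cvtColor(c['color'],cv2.COLOR_RGB2HSV)
    m=cv2.inRange(hsv,(8,50,110),(30,255,255));n,l,st,_=cv2.connectedComponentsWithStats(m)
    x,y=(300,310) if f=='scene0' else (270,270)
    m=(l==l[y,x]).astype(np.uint8);cnt=max(cv2.findContours(m,0,1)[0],key=cv2.contourArea)
    P=onz(c,cnt.reshape(-1,2)+0.0,.004)[:,:2];print(f,len(P))
    r=cv2.minAreaRect((P*1000).astype(np.float32));print(r)
    Q.append(P)
def f(p,q):
    X=(q-p[:2])@np.array([[np.cos(p[2]),-np.sin(p[2])],[np.sin(p[2]),np.cos(p[2])]])
    d=np.abs(X)-[.15,.12]; return np.where(d.max(1)>0,np.hypot(*np.maximum(d,0).T),d.max(1))
for q in(Q[0],Q[1],np.vstack(Q)):
    r=least_squares(f,[.59,-.066,-.33],args=(q,),loss='soft_l1',f_scale=.001);print(r.x.round(4),np.median(abs(r.fun)))
p=r.x;R=lambda a:np.array([[np.cos(a),-np.sin(a)],[np.sin(a),np.cos(a)]])
s=np.array([.5632,-.0516]);sm=R(p[2]).T@(s-p[:2]);print('slab in mat',sm,np.degrees(-.2656-p[2]))
o=robot.get_obs();T=Ro.from_quat(o['tool_rot']).as_matrix()
g=R(p[2])@(sm+[-.05,0])+p[:2]
print('approach',g,T.T@(np.r_[g,.2]-o['position'])*100,'turn z',np.arctan2(T[1,0],T[0,0])-p[2])
for n,z in(('scene0',0),('side0',0)):
    pass
E
```

```text
scene0 381
((591.406005859375, -67.56112670898438), (242.3600311279297, 302.6474914550781), 71.59467315673828)
side0 610
((590.7096557617188, -68.57034301757812), (258.6699523925781, 304.8245544433594), 71.56651306152344)
[ 0.5915 -0.0676 -0.3206] 0.0004441933038947521
[ 0.5907 -0.0685 -0.3207] 0.0019953846662131014
[ 0.5912 -0.0679 -0.3205] 0.0010260460302157215
slab in mat [-0.03169573  0.00665194] 3.1448012704043187
approach [ 0.5157459  -0.03584855] [ 46.30700808 -39.46895151   2.25888773] turn z 0.7113098353196601
```

Call:
{"api": "play_rows", "payload": {
  "gripper": [0.05,0.05,0.05,0.05,0.05,0.05,0.05,0.05,0.05,0.05,0.05,0.05],
  "delta_pos": [
    [4,-3.4,0],
    [8,-6.8,0],
    [12,-10.2,0],
    [16,-13.6,0],
    [20,-17,0],
    [24,-20.4,0],
    [28.5,-24.3,0],
    [33,-28.1,0],
    [38,-32.4,0],
    [43,-36.7,0],
    [46.3,-39.5,0],
    [46.3,-39.5,0]
  ],
  "turn": [
    [0,0,0.1],
    [0,0,0.2],
    [0,0,0.3],
    [0,0,0.4],
    [0,0,0.5],
    [0,0,0.6],
    [0,0,0.711],
    [0,0,0.711],
    [0,0,0.711],
    [0,0,0.711],
    [0,0,0.711],
    [0,0,0.711]
  ]
}}

```text
time: 1.6
position: [0.5165, -0.0332, 0.2222]
tool_rot: [0.988, -0.157, -0.0, -0.0]
ft_force: [-0.2, -0.8, 0.6]
grip_width: 0.0411
grip_force: 0.0
```

Call:
{"api": "play_rows", "payload": {
  "gripper": [0.05,0.05,0.05,0.05,0.05,0.05,0.05,0.05,0.05],
  "delta_pos": [
    [0,0.2,4],
    [0,0.2,8],
    [0,0.2,11.5],
    [0,0.2,13.1],
    [0,0.2,13.1],
    [0.5,0.2,13.1],
    [1,0.2,13.1],
    [1.5,0.2,13.1],
    [1.5,0.2,13.1]
  ],
  "turn": [
    [0,0,0],
    [0,0,0],
    [0,0,0],
    [0,0,0],
    [0,0,0],
    [0,0,0],
    [0,0,0],
    [0,0,0],
    [0,0,0]
  ]
}}

```text
time: 2.72
position: [0.5303, -0.0432, 0.0921]
tool_rot: [0.987, -0.159, 0.001, 0.0]
ft_force: [0.9, -0.3, 0.5]
grip_width: 0.0414
grip_force: 0.0
```

```bash
python3 - <<'E'
from h import *
c=snap('side','side1');cv2.imwrite('pics/side1c.png',cv2.resize(c['color'][130:350,200:430,::-1],None,fx=2.5,fy=2.5))
E
```

```text
(no output)
```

View pics/side1c.png

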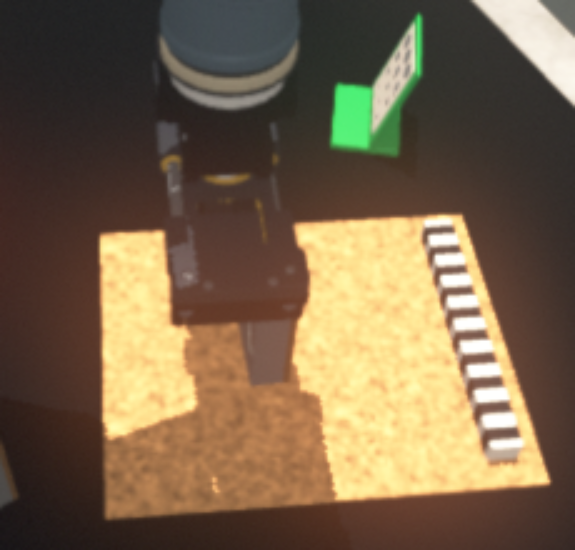

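The hand is just behind the slab, which still stands under the gripper body at about (268,350) in the crop. Nothing is touching yet, so I'll push slowly.

Call:
{"api": "play_rows", "payload": {
  "gripper": [0.05,0.05,0.05,0.05,0.05,0.05,0.05,0.05,0.05,0.05],
  "delta_pos": [
    [0.6,0,0],
    [1.2,0,0],
    [1.7,0,0],
    [2.2,0,0],
    [2.7,0,0],
    [3.1,0,0],
    [3.5,0,0],
    [3.9,0,0],
    [4.2,0,0],
    [4.2,0,0]
  ],
  "turn": [
    [0,0,0],
    [0,0,0],
    [0,0,0],
    [0,0,0],
    [0,0,0],
    [0,0,0],
    [0,0,0],
    [0,0,0],
    [0,0,0],
    [0,0,0]
  ]
}}

```text
time: 4.03
position: [0.5694, -0.0562, 0.0915]
tool_rot: [0.987, -0.159, 0.0, 0.0]
ft_force: [-0.0, -0.4, -0.4]
grip_width: 0.0415
grip_force: 0.0
```

```bash
python3 - <<'E'
from h import *
c=snap('scene','scene2');d=snap('side','side2')
f=lambda a:cv2.resize(a[:,:,::-1],(400,400))
cv2.imwrite('pics/c2.png',np.hstack([f(c['color'][200:370,190:360]),f(d['color'][170:350,240:420])]))
E
```

```text
(no output)
```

View pics/c2.png

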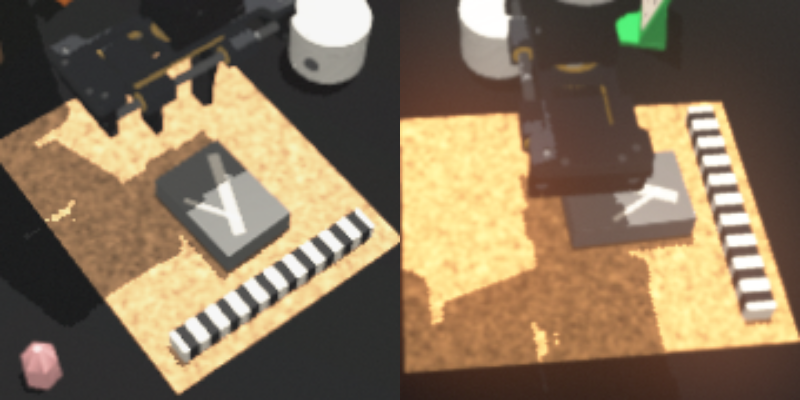

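The slab lies flat, veined face up, short of the bar. In the left panel its top corners are at about (157,183), (210,143), (290,212) and (226,258).

```bash
python3 - <<'E'
from h import *
P=np.array([(157,183),(210,143),(290,212),(226,258)])*170/400+[190,200]
X=onz(load('scene2'),P,.032)[:,:2]; a=-.3205;R=np.array([[np.cos(a),-np.sin(a)],[np.sin(a),np.cos(a)]])
M=(X-[.5912,-.0679])@R;print(M.round(4).tolist(),M.mean(0)); 
t=(robot.get_obs()['position'][:2]-[.5912,-.0679])@R;print('tcp',t)
d=M[2:].mean(0)-M[:2].mean(0);print(np.degrees(np.arctan2(d[1],d[0])))
E
```

```text
[[-0.0077, -0.028], [-0.015, 0.0344], [0.0837, 0.0463], [0.0874, -0.0246]] [0.03710505 0.00701592]
tcp [-0.02477343  0.00428098]
4.496919277399618
```

Call:
{"api": "play_rows", "payload": {
  "gripper": [0.05,0.05,0.05,0.05,0.05,0.05,0.05,0.05,0.05,0.05,0.05,0.05],
  "delta_pos": [
    [-2,0,0],
    [-3,-0.2,1],
    [-3,-0.2,4],
    [-3,-0.2,6.5],
    [-3,-0.2,7.6],
    [-3,-0.2,7.6],
    [-2,-0.2,7.6],
    [-1,-0.2,7.6],
    [0,-0.2,7.6],
    [0.6,-0.2,7.6],
    [1.2,-0.2,7.6],
    [1.6,-0.2,7.6]
  ],
  "turn": [
    [0,0,0],
    [0,0,0],
    [0,0,0],
    [0,0,0],
    [0,0,0],
    [0,0,0],
    [0,0,0],
    [0,0,0],
    [0,0,0],
    [0,0,0],
    [0,0,0],
    [0,0,0]
  ]
}}

```text
time: 5.62
position: [0.5832, -0.0587, 0.0155]
tool_rot: [0.987, -0.159, -0.002, -0.0]
ft_force: [-5.2, 1.6, 3.7]
grip_width: 0.0413
grip_force: 2.8
```

Call:
{"api": "play_rows", "payload": {
  "gripper": [0.05,0.05,0.05,0.05,0.05],
  "delta_pos": [
    [0.3,0,0],
    [0.6,0,0],
    [0.9,0,0],
    [1.1,0,0],
    [1.1,0,0]
  ],
  "turn": [
    [0,0,0],
    [0,0,0],
    [0,0,0],
    [0,0,0],
    [0,0,0]
  ]
}}

```text
time: 6.25
position: [0.5919, -0.0615, 0.0153]
tool_rot: [0.987, -0.159, -0.004, -0.0]
ft_force: [-6.9, 2.4, 5.5]
grip_width: 0.0411
grip_force: 3.9
```

Call:
{"api": "play_rows", "payload": {
  "gripper": [0.05,0.05,0.05,0.05],
  "delta_pos": [
    [0.2,0,0],
    [0.4,0,0],
    [0.4,0,0],
    [0.4,0,0]
  ],
  "turn": [
    [0,0,0],
    [0,0,0],
    [0,0,0],
    [0,0,0]
  ]
}}

```text
time: 6.75
position: [0.5919, -0.0616, 0.0153]
tool_rot: [0.987, -0.159, -0.008, -0.001]
ft_force: [-13.5, 5.2, 11.4]
grip_width: 0.0415
grip_force: 6.9
```

```bash
python3 - <<'E'
from h import *
c=snap('scene','scene3');d=snap('side','side3')
f=lambda a:cv2.resize(a[:,:,::-1],(400,400),interpolation=cv2.INTER_CUBIC)
cv2.imwrite('pics/c3.png',np.hstack([f(c['color'][250:360,240:350]),f(d['color'][200:330,290:420])]))
E
```

```text
(no output)
```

View pics/c3.png

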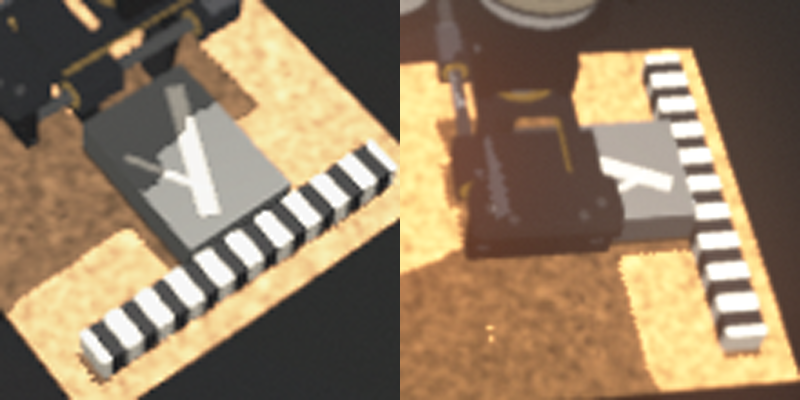

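The slab's end is flush along the bar, from (190,255) to (290,190) in the left panel, and the push has stalled. I'll retreat.

Call:
{"api": "play_rows", "payload": {
  "gripper": [0.05,0.05,0.05,0.05,0.05,0.05,0.05,0.05],
  "delta_pos": [
    [-0.6,0,0],
    [-1.5,0,0],
    [-3,0,0],
    [-4,0,-2],
    [-4,0,-6],
    [-4,0,-11],
    [-4,0,-15],
    [-4,0,-15]
  ],
  "turn": [
    [0,0,0],
    [0,0,0],
    [0,0,0],
    [0,0,0],
    [0,0,0],
    [0,0,0],
    [0,0,0],
    [0,0,0]
  ]
}}

```text
time: 7.85
position: [0.565, -0.0525, 0.1694]
tool_rot: [0.987, -0.159, 0.006, 0.001]
ft_force: [-0.0, -0.1, 0.2]
grip_width: 0.0412
grip_force: 0.0
```

```bash
python3 - <<'E'
from h import *
c=snap('scene','scene4');d=snap('side','side4')
f=lambda a:cv2.resize(a[:,:,::-1],(400,400),interpolation=cv2.INTER_CUBIC)
cv2.imwrite('pics/c4.png',np.hstack([f(c['color'][240:370,230:360]),f(d['color'][200:330,290:420])]))
E
```

```text
(no output)
```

View pics/c4.png

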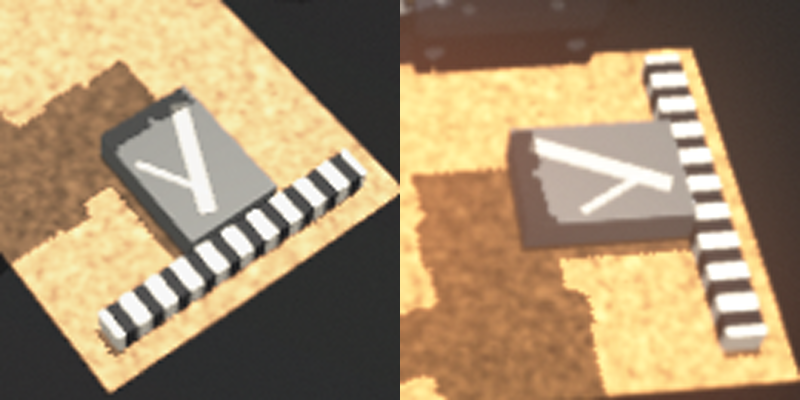

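The slab is still flush: its end meets the bar from (190,250) to (275,190) on the left, and at x≈690 on the right. The hand is clear.

```bash
python3 -c "
from rig import robot
print(robot.hand_in())"
```

```text
the job is handed in; nothing more can be done
None
```

I tipped the slab over and pushed it along the mat; in the last pictures it lies flat, veined face up, square and flush against the scale bar with the hand clear, and I handed the job in at about 8 s (no verdict was returned).

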